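# Press the lever to raise the weighted flap of the card box and hold it open

## Task

Open the card box that has the blue flap: with the fingertips, press the blue pad at the long end of its lever all the way down, so that the short end raises the heavy flap, and finish while still holding the lever down and the flap open. Only press the lever, never lift it out of its cradle; do not touch the box or its flap, and leave the orange box with its lever and the things standing around alone.

Things in the scene. Friction and masses are not known exactly. Their poses are not given: they have to be found in the camera images.
- box_blue: plywood card box with the blue flap, fixed, with its lever cradle on one base plate. Origin on the table below the lever's axle; x from the axle to the box (away from the robot), the pad on the -x side; z up. Heights: cradle 114 mm, box 82, flap with weight 109. Box x 125 to 235 mm, y -85 to 85 mm; flap overhangs to x 73 mm
- paddle_blue (a point): blue pad, 50 mm along by 46 mm across, on the long end of that box's lever; the point is the centre of its top face and moves with it. At rest it is 167 mm above the table, 187 mm (level) from the axle, sloping up away from it. Pressed, it swings about the axle at 201 mm radius, almost straight down; at full travel its rubber foot meets the table and the point is 52 mm up, 196 mm (level) from the axle
- axle_blue (a point): lever of the blue box: centre of the steel axle pin (10 mm thick, 70 mm long, across the lever), loose in the open-topped slots of the cradle, 95 mm above the table. The lever is a wooden bar 26 mm wide, 14 mm thick, 0.46 kg, with a steel weight at its short end, which reaches 105 mm past the axle under the flap's lip
- cradle_blue (a point): where the axle pin of the blue box's lever should lie: middle of the slots of the aluminium cradle, 95 mm above the table
- flap_blue_lip (a point): middle of the blue flap's front edge (lip), half-way through the board: 91 mm above the table when shut, about 152 mm with the lever fully down (flap open 0.39 rad). The blue board is 162 x 180 x 12 mm with a dark steel weight on top (1.4 kg, varies by 30 %), hinged at the side of the box away from the lever; it falls shut by itself. Pressing and holding the pad takes 2 to 8 N, more at the stop; its first 5 to 10 mm of travel are slack
- box_orange: plywood card box with the orange flap, fixed, with its lever cradle on one base plate. Origin on the table below the lever's axle; x from the axle to the box (away from the robot), the pad on the -x side; z up. Heights: cradle 114 mm, box 82, flap with weight 109. Box x 125 to 235 mm, y -85 to 85 mm; flap overhangs to x 73 mm
- paddle_orange (a point): orange pad, 50 mm along by 46 mm across, on the long end of that box's lever; the point is the centre of its top face and moves with it. At rest it is 167 mm above the table, 187 mm (level) from the axle, sloping up away from it. Pressed, it swings about the axle at 201 mm radius, almost straight down; at full travel its rubber foot meets the table and the point is 52 mm up, 196 mm (level) from the axle
- axle_orange (a point): lever of the orange box: centre of the steel axle pin (10 mm thick, 70 mm long, across the lever), loose in the open-topped slots of the cradle, 95 mm above the table. The lever is a wooden bar 26 mm wide, 14 mm thick, 0.46 kg, with a steel weight at its short end, which reaches 105 mm past the axle under the flap's lip
- cradle_orange (a point): where the axle pin of the orange box's lever should lie: middle of the slots of the aluminium cradle, 95 mm above the table
- flap_orange_lip (a point): middle of the orange flap's front edge (lip), half-way through the board: 91 mm above the table when shut, about 152 mm with the lever fully down (flap open 0.39 rad). The orange board is 162 x 180 x 12 mm with a dark steel weight on top (1.4 kg, varies by 30 %), hinged at the side of the box away from the lever; it falls shut by itself. Pressing and holding the pad takes 2 to 8 N, more at the stop; its first 5 to 10 mm of travel are slack
- glue_bottle_mid (a point): white glue bottle with blue cap, 58 mm across, 140 mm tall, loose; the point is its centre half-way up
- paste_jar_mid (a point): squat glass paste jar, 60 mm across, 75 mm tall, loose, standing between the levers; the point is its centre half-way up
- bead_bowl_mid (a point): terracotta bowl of wooden beads, 160 mm across, 50 mm tall, loose; the point is its centre half-way up

How it is judged:
By the outcome, as a careful person would: the job done as asked, in the order asked, and still so for the second after the job is handed in, while the arm keeps its last pose, push and grip.
It also fails if it takes over 32 s, if anything falls off the work surface, if the arm or the gripper's body presses on something with over 40 N, if the wrist force passes 120 N, or if a joint passes its speed limit or range.

## Robot

A 6-joint arm with a two-finger parallel gripper is mounted at the origin on the work surface. World frame = base frame: x ahead of the robot, y to its left, z up, the work surface at z = 0. Lengths are in m, angles in rad, forces in N, time in s.
With the tool pointing down it reaches from about 0.375 to 0.9 m from the base axis. Payload 3.1 kg.
Tool frame: the origin (TCP) lies at the very end of the fingers, on their centre line; the grasp point (between the pads) lies 19 mm behind it; z points along the fingers, y is the line along which they close (so a half turn about z gives the same grasp; the last joint's range is limited). The gripper opens to 87 mm and grips with 3 to 60 N. Pads are 19 mm wide; open, the fingers measure 117 mm over their backs; the gripper's body (75 mm by 190 mm) begins 51 mm behind the grasp point.
Start: joints at [1.062, 0.527, 1.433, -0, 1.181, -0.178], TCP at [0.202, 0.591, 0.223] pointing down, gripper open.
Joint ranges: [-3.08, 3.08], [-0.75, 2.2], [0.22, 2.44], [-1.43, 4.57], [0, 2.65], [-2.85, 2.85]. Speed limits (rad/s): [2.79, 2.79, 3.14, 3.14, 3.14, 3.14].

## Interface

Orientations are given as a unit quaternion [x, y, z, w].
In Python, from rig import status, viewer, robot gives the robot as it stands.
- The arm moves only by the tool arm_command, never from a script. Its arguments are lists of equal length, an entry for each row: "delta_rot": the turn, a rotation vector about the tool's x, y, z in degrees, a list of three; "delta_pos": the shift along the tool's x, y, z in m, a list of three; "gripper": the closure, from -1 (fully open) to 1 (shut). In form: {"delta_rot": [[rx, ry, rz], ...], "delta_pos": [[dx, dy, dz], ...], "gripper": [gripper, ...]}. A call has 1 to 12 rows; each row is the pose to reach, as a shift and turn from the pose commanded when the call began, along the tool's axes at that moment; what a row does not reach only later rows make up. A row lasts 1/12 s, in which the tool goes at most 41.7 mm and 7.16 degrees, less where a joint would pass 70% of its speed; a pose out of reach is approached as far as the arm can. A call with a gripper value outside its range is refused whole. The fingers move at their own pace and stop on an object; "grip_force" is the grip in N (left out, the last holds). Time passes only in rows, so rows that repeat a pose let the fingers close. It gives the time, the measured TCP pose, the force, the opening and the grip force at its end, in the units of the state.
- status.get_obs(): the state, without advancing time (a new reading comes with each control period).
- viewer.camera(name): name is "side" or "top"; returns a dict with "pixels" (420x560x3 uint8, blue, green, red), "fx", "fy", "cx", "cy" (pixels), "k1" (the pictures are not rectified: a ray, as slopes to the right and down, at radius r is drawn at 1 + k1 r^2 times it, then the intrinsics apply), "pose" (4x4, takes a point from camera to world coordinates). Camera axes: x right, y down, z forward; pixel columns grow to the right and rows downward; lengths in m; the calibration is good to about 2 mm. A picture is of the moment at which its call begins. There is no depth.
- robot.hand_in(): hands the job in; it is judged then, once.
The state is a dict: "time": time; "q": joint angles; "joint_velocities": joint speeds; "joint_torque": joint torques, N m; "position": TCP position; "tool_rot": TCP orientation; "ft_force": force on the tool from outside, world axes, zero at the start; "moment": the same for the moment, N m; "grip_width": finger opening in m; "grip_force": force on a finger pad.
Only numpy, scipy, OpenCV 4.12 (cv2) and the standard library are available. Lean on these libraries where they do the work, as an engineer would, in place of code of your own. Each camera call takes 0.05 s, during which the arm holds its last target. There are 200 camera calls.

## Working session

There is one attempt and no reset: what is moved stays moved. The work goes in short steps, Python scripts to look and compute and a tool call to move; the robot and the scene stay as the last step left them, time stands still between calls to the robot, and variables do not carry over. Pictures are saved under pics/ and viewed, at most 10 in all, crops included, and the job is handed in when it is done.

Besides the shell and the picture viewer there is one more tool, called after "Call:" as a command line: name --argument value ..., lists and objects as JSON in quotes. arm_command: Moves the arm, as the interface text tells. Its arguments: {"type":"object","properties":{"delta_rot":{"type":"array","items":{"type":"array","items":{"type":"number"}}},"delta_pos":{"type":"array","items":{"type":"array","items":{"type":"number"}}},"gripper":{"type":"array","items":{"type":"number"}},"grip_force":{"type":"number"}},"required":["delta_rot","delta_pos","gripper"]}

```bash
mkdir -p pics; cat > h.py <<'E'
import numpy as np, cv2, pickle
from rig import status, viewer, robot
def snap(n):
    c=viewer.camera(n[0]); cv2.imwrite(f'pics/{n[1]}.png',c['pixels']); pickle.dump({k:c[k] for k in c},open(f'pics/{n[1]}.pkl','wb')); return c
def load(f): return pickle.load(open(f'pics/{f}.pkl','rb'))
def ray(c,u,v):
    K=np.array([[c['fx'],0,c['cx']],[0,c['fy'],c['cy']],[0,0,1.]])
    p=cv2.undistortPoints(np.array([[[u,v]]],float),K,np.array([c['k1'],0,0,0.]))[0,0]
    # k1 model r is undistorted radius
    T=np.array(c['pose']); d=T[:3,:3]@np.array([p[0],p[1],1]); return T[:3,3],d/np.linalg.norm(d)
def tri(obs):
    A=0;b=0
    rs=[ray(*o) for o in obs]
    for o,d in rs:
        P=np.eye(3)-np.outer(d,d); A=A+P; b=b+P@o
    x=np.linalg.solve(A,b); return x,[np.linalg.norm((np.eye(3)-np.outer(d,d))@(x-o)) for o,d in rs]
def proj(c,X):
    T=np.array(c['pose']); p=T[:3,:3].T@(np.array(X)-T[:3,3]); a=p[:2]/p[2]; a=a*(1+c['k1']*(a@a)); return a*[c['fx'],c['fy']]+[c['cx'],c['cy']]
def atz(c,u,v,z):
    o,d=ray(c,u,v); return o+d*(z-o[2])/d[2]
E
python3 -c "
from h import *
snap(('side','s0'));snap(('top','t0'));o=status.get_obs();print(o)"
```

```text
{'time': 0.1, 'q': array([ 1.06252016e+00,  5.28383833e-01,  1.43379065e+00, -2.56685106e-06,
        1.18142965e+00, -1.78500540e-01]), 'joint_velocities': array([-7.96793839e-04, -1.58987484e-03, -4.79394356e-04, -4.89399557e-05,
       -6.79209779e-05, -1.69151131e-03]), 'joint_torque': array([-2.32230750e-04, -4.40984452e+01, -1.77151090e+01,  6.34638243e-02,
        5.34430076e-02, -5.15366310e-05]), 'position': array([0.202032  , 0.5907291 , 0.22165773]), 'tool_rot': array([ 1.64141105e-01,  9.86436357e-01, -9.47425039e-04, -3.37494973e-04]), 'ft_force': array([ 0.15301546,  0.06882697, -1.15051853]), 'moment': array([0.00217194, 0.00918282, 0.06278424]), 'grip_force': 0.0, 'grip_width': 0.0867873752413515}
```

View pics/s0.png

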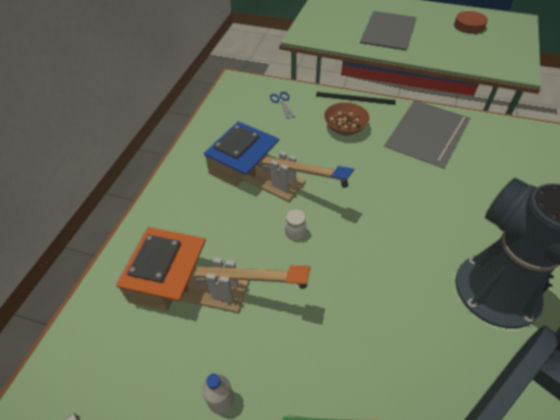

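View pics/t0.png

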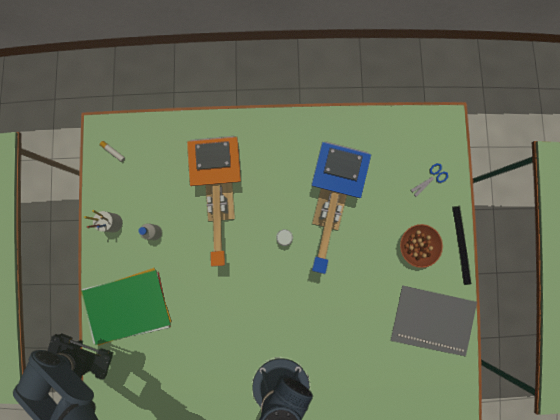

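The side view shows the blue pad at about (343,172), its flap at (242,147) and the jar at (296,224). In the top view they are at about (321,265), (342,168) and (285,238). I'll measure the pad and flap by colour.

```bash
cat > m.py <<'E'
from h import *
def blobs(c):
    h=cv2.cvtColor(c['pixels'],cv2.COLOR_BGR2HSV)
    m=cv2.inRange(h,(105,150,60),(125,255,255))
    n,l,s,ct=cv2.connectedComponentsWithStats(m)
    return [(s[i,4],ct[i],cv2.minAreaRect(np.argwhere(l==i)[:,::-1].astype(np.float32)),l==i) for i in range(1,n) if s[i,4]>40]
if __name__=='__main__':
    S,T=load('s0'),load('t0')
    for c in (S,T):
        print(np.array(c['pose']).round(3).tolist(),c['fx'],c['k1'])
        for b in blobs(c): print(b[0],b[1].round(1),[np.round(x,1) for x in b[2]])
    for c,n in((S,'s'),(T,'t')):
        u,v=(343,172) if n=='s' else (321,265)
        cv2.imwrite(f'pics/{n}crop.png',cv2.resize(c['pixels'][v-50:v+30,u-60:u+40],None,fx=5,fy=5,interpolation=cv2.INTER_CUBIC))
    a=np.hstack([cv2.imread('pics/scrop.png')[:,:400],cv2.imread('pics/tcrop.png')[:,:400]]);cv2.imwrite('pics/crop.png',a)
E
python3 m.py
```

```text
[[-0.955, -0.219, 0.198, 0.366], [-0.295, 0.741, -0.604, 0.676], [-0.014, -0.635, -0.772, 0.996], [0.0, 0.0, 0.0, 1.0]] 426.8240071329853 0.017929317852226786
990 [245.8 152.5] [array([240.9, 146.4]), array([43.3, 58.9]), np.float64(43.2)]
128 [342.1 172.4] [array([342. , 172.4]), array([16.9,  9.4]), np.float64(9.5)]
107 [212.9 380.6] [array([213. , 380.5]), array([11., 10.]), np.float64(90.0)]
[[-0.026, -0.997, 0.072, 0.511], [-1.0, 0.027, 0.003, -0.012], [-0.004, -0.072, -0.997, 1.458], [0.0, 0.0, 0.0, 1.0]] 391.7184715699309 -0.09564703414225287
1270 [340.  174.3] [array([341.1, 169.9]), array([49.7, 43.9]), np.float64(14.0)]
175 [319.8 264.8] [array([319.8, 264.8]), array([12.6, 13.8]), np.float64(14.0)]
```

```bash
cat > m2.py <<'E'
from h import *; from m import blobs
from scipy.optimize import least_squares
S,T=load('s0'),load('t0')
bs,bt=blobs(S),blobs(T)
P,e=tri([(S,*bs[1][1]),(T,*bt[1][1])]);print('pad',P.round(4),np.round(e,4))
F,e=tri([(S,*bs[0][2][0]),(T,*bt[0][2][0])]);print('flapc',F.round(4),np.round(e,4))
# model fit: box origin (x,y), yaw, using pad centroids + flap outline hulls
def W(p,q): 
    c,s=np.cos(p[2]),np.sin(p[2]); q=np.atleast_2d(q); return np.c_[p[0]+c*q[:,0]-s*q[:,1],p[1]+s*q[:,0]+c*q[:,1],q[:,2]]
fl=np.array([[x,y,.097] for x,y in((.073,-.09),(.235,-.09),(.235,.09),(.073,.09))])
def corners(b):
    return cv2.boxPoints(b[2])
bc=corners(bt[0])
def res(p):
    r=[]
    for c,b in((S,bs),(T,bt)):
        r+=list(proj(c,W(p,[[-.187,0,.167-.003]])[0])-b[1][1])
    pf=np.array([proj(T,w) for w in W(p,fl)])
    D=np.linalg.norm(pf[:,None]-bc[None],axis=2); j=D.argmin(1)
    r+=list((pf-bc[j]).ravel()*.5); return r
p=least_squares(res,[P[0]+.19,P[1],np.arctan2(F[1]-P[1],F[0]-P[0])]); print(p.x.round(4),np.round(p.fun,1))
p=p.x; print('yaw P->F',np.arctan2(F[1]-P[1],F[0]-P[0]))
print('axle-model',W(p,[[0,0,.095],[-.187,0,.167],[-.196,0,.052]]).round(4))
for n,c in(('s',S),('t',T)):
    im=c['pixels'].copy()
    for q in list(fl)+[[0,.035,.095],[0,-.035,.095],[-.187,0,.167],[-.196,0,.052]]: cv2.circle(im,tuple(np.round(proj(c,W(p,[q])[0])).astype(int)),1,(0,255,255),-1)
    u,v=(285,165) if n=='s' else (340,210)
    cv2.imwrite(f'pics/{n}m.png',cv2.resize(im[v-75:v+75,u-90:u+90],None,fx=2.2,fy=2.2))
cv2.imwrite('pics/ov.png',np.hstack([cv2.imread('pics/sm.png'),cv2.imread('pics/tm.png')]))
E
python3 m2.py
```

```text
pad [ 0.4501 -0.139   0.1667] [0.0005 0.0005]
flapc [ 0.7795 -0.2327  0.0938] [0.0011 0.0011]
[ 0.6301 -0.191  -0.2749] [-0.2  0.4  0.3  0.1  0.4  0.4  0.2 -0.2 -0.2 -0.4 -0.3  0.2]
yaw P->F -0.2770517475658981
axle-model [[ 0.6301 -0.191   0.095 ]
 [ 0.4501 -0.1403  0.167 ]
 [ 0.4415 -0.1378  0.052 ]]
```

View pics/ov.png

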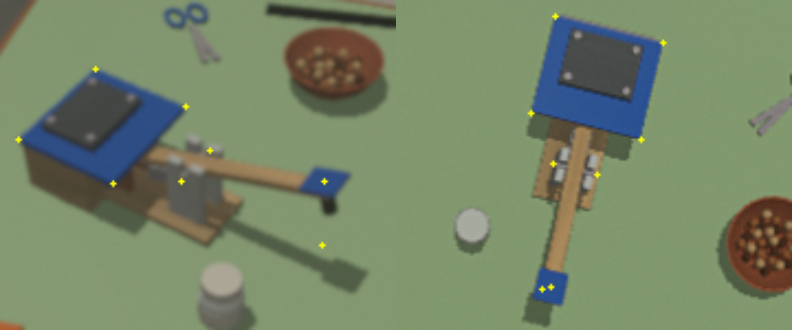

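The fitted model agrees with both views: residuals are 0.4 px or less, and the pad height of 0.167 matches the text. The pad is at (0.450, -0.140) and the lever yaw is -0.275. I'll close the fingers, rise, and travel at about 0.3 m height.

Call:
arm_command --delta_rot '[[0, 0, 0], [0, 0, 0], [0, 0, 0], [0, 0, 0], [0, 0, -1], [0, 0, -1], [0, 0, -2], [0, 0, -2], [0, 0, -3], [0, 0, -3], [0, 0, -3], [0, 0, -3]]' --delta_pos '[[0, 0, -0.03], [0, 0, -0.06], [-0.025, -0.018, -0.08], [-0.05, -0.037, -0.09], [-0.076, -0.056, -0.09], [-0.102, -0.075, -0.09], [-0.128, -0.094, -0.09], [-0.154, -0.113, -0.09], [-0.18, -0.132, -0.09], [-0.206, -0.151, -0.09], [-0.232, -0.17, -0.09], [-0.255, -0.188, -0.09]]' --gripper '[1, 1, 1, 1, 1, 1, 1, 1, 1, 1, 1, 1]' --grip_force 10

```text
time: 1.1
position: [0.3834, 0.3292, 0.3122]
tool_rot: [0.138, 0.99, -0.0, -0.0]
ft_force: [1.4, 0.2, 0.1]
grip_width: 0.0147
grip_force: 0.0
```

```bash
cat > d.py <<'E'
import sys; from h import *
from scipy.spatial.transform import Rotation as Ro
o=status.get_obs(); R=Ro.from_quat(o['tool_rot']).as_matrix()
print(o['time'],o['position'].round(4),o['ft_force'].round(1),o['grip_width'],'ydeg',np.degrees(np.arctan2(R[1,1],R[0,1])).round(2),'q',o['q'].round(2))
for a in sys.argv[1:]:
    print(a,(R.T@(np.array(eval(a))-o['position'])).round(4))
E
python3 d.py "(.45,-.14,.23)" "(.45,-.14,.31)" "(.448,-.139,.19)"
```

```text
1.1 [0.3834 0.3292 0.3122] [1.4 0.2 0.1] 0.014721885510727223 ydeg 74.09 q [ 0.49  0.26  1.61 -0.    1.27 -0.8 ]
(.45,-.14,.23) [-0.1927 -0.4329  0.0824]
(.45,-.14,.31) [-0.1927 -0.4329  0.0024]
(.448,-.139,.19) [-0.1905 -0.4324  0.1224]
```

Call:
arm_command --delta_rot '[[0, 0, 0], [0, 0, 0], [0, 0, 0], [0, 0, 0], [0, 0, 0], [0, 0, 0], [0, 0, 0], [0, 0, 0], [0, 0, 0], [0, 0, 0], [0, 0, 0], [0, 0, 0]]' --delta_pos '[[-0.016, -0.036, 0], [-0.032, -0.072, 0], [-0.048, -0.108, 0], [-0.064, -0.144, 0], [-0.08, -0.18, 0], [-0.096, -0.216, 0], [-0.112, -0.252, 0], [-0.128, -0.288, 0], [-0.144, -0.324, 0], [-0.16, -0.36, 0], [-0.176, -0.396, 0], [-0.192, -0.432, 0]]' --gripper '[1, 1, 1, 1, 1, 1, 1, 1, 1, 1, 1, 1]'

```text
time: 2.1
position: [0.4486, -0.139, 0.3123]
tool_rot: [0.139, 0.99, 0.0, -0.0]
ft_force: [1.3, 1.2, 0.2]
grip_width: 0.0003
grip_force: 0.0
```

Call:
arm_command --delta_rot '[[0, 0, 0], [0, 0, 0], [0, 0, 0], [0, 0, 0], [0, 0, 0]]' --delta_pos '[[0, 0, 0.02], [0, 0, 0.05], [0, 0, 0.08], [0, 0, 0.1], [0, 0, 0.1]]' --gripper '[1, 1, 1, 1, 1]'

```text
time: 2.52
position: [0.4459, -0.1357, 0.2087]
tool_rot: [0.139, 0.99, 0.002, -0.005]
ft_force: [-0.6, -0.3, 0.0]
grip_width: 0.0004
grip_force: 0.0
```

```bash
python3 d.py "(.45,-.14,.167)" "(.435,-.136,.11)" "(.4415,-.138,.052)"
```

```text
2.5167 [ 0.4459 -0.1357  0.2087] [-0.6 -0.3  0. ] 0.0003638618726837835 ydeg 74.06 q [-0.54  0.34  1.83  0.    0.98 -1.83]
(.45,-.14,.167) [-0.0056 -0.0031  0.0416]
(.435,-.136,.11) [ 0.0094 -0.0036  0.0987]
(.4415,-.138,.052) [ 0.002  -0.0039  0.1567]
```

Call:
arm_command --delta_rot '[[0, 0, 0], [0, 0, 0], [0, 0, 0], [0, 0, 0], [0, 0, 0], [0, 0, 0], [0, 0, 0]]' --delta_pos '[[-0.003, -0.002, 0.01], [-0.005, -0.003, 0.02], [-0.005, -0.003, 0.03], [-0.005, -0.003, 0.038], [-0.003, -0.003, 0.046], [-0.002, -0.003, 0.054], [-0.001, -0.003, 0.06]]' --gripper '[1, 1, 1, 1, 1, 1, 1]'

```text
time: 3.1
position: [0.4486, -0.1402, 0.1522]
tool_rot: [0.138, 0.99, -0.0, -0.001]
ft_force: [-2.9, 0.4, 4.9]
grip_width: 0.0005
grip_force: 1.8
```

```bash
python3 - <<'E'
from h import *
a=[]
for n,u,v in(('side',325,150),('top',325,255)):
    c=snap((n,n[0]+'1')); a.append(cv2.resize(c['pixels'][v-75:v+75,u-90:u+90],None,fx=2.2,fy=2.2))
cv2.imwrite('pics/c1.png',np.hstack(a))
E
python3 d.py "(.437,-.1365,.095)" "(.4415,-.138,.052)"
```

```text
3.2 [ 0.4485 -0.1401  0.152 ] [-1.2 -0.   3.6] 0.0007599618095083052 ydeg 74.11 q [-0.54  0.43  1.88 -0.    0.82 -1.83]
(.437,-.1365,.095) [0.012  0.0003 0.057 ]
(.4415,-.138,.052) [0.0072 0.0001 0.1   ]
```

View pics/c1.png

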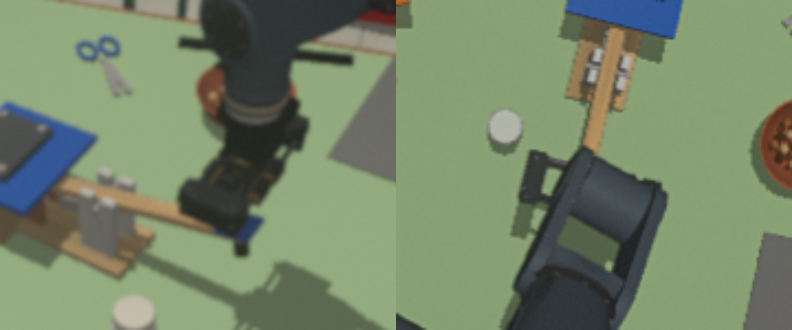

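The fingertips are on the blue pad in the side view, at about (237,230) in the crop. The contact force is about 4 N and the lever is seated, so I'll keep pressing along the arc.

Call:
arm_command --delta_rot '[[0, 0, 0], [0, 0, 0], [0, 0, 0], [0, 0, 0], [0, 0, 0], [0, 0, 0], [0, 0, 0], [0, 0, 0], [0, 0, 0], [0, 0, 0], [0, 0, 0], [0, 0, 0]]' --delta_pos '[[0.002, 0, 0.008], [0.004, 0, 0.016], [0.006, 0, 0.024], [0.008, 0, 0.032], [0.009, 0, 0.04], [0.01, 0, 0.048], [0.011, 0, 0.056], [0.011, 0, 0.064], [0.011, 0, 0.072], [0.01, 0, 0.08], [0.009, 0, 0.088], [0.009, 0, 0.09]]' --gripper '[1, 1, 1, 1, 1, 1, 1, 1, 1, 1, 1, 1]'

```text
time: 4.2
position: [0.4399, -0.1376, 0.0611]
tool_rot: [0.138, 0.99, 0.0, -0.001]
ft_force: [1.2, -0.6, 4.5]
grip_width: 0.0008
grip_force: 1.8
```

```bash
python3 d.py "(.4415,-.138,.052)"
```

```text
4.2 [ 0.4399 -0.1376  0.0611] [ 1.2 -0.6  4.5] 0.000808064461458332 ydeg 74.11 q [-0.55  0.6   1.97 -0.    0.57 -1.84]
(.4415,-.138,.052) [-0.0017  0.      0.0091]
```

Call:
arm_command --delta_rot '[[0, 0, 0], [0, 0, 0], [0, 0, 0], [0, 0, 0]]' --delta_pos '[[0, 0, 0.003], [-0.001, 0, 0.006], [-0.001, 0, 0.008], [-0.001, 0, 0.009]]' --gripper '[1, 1, 1, 1]'

```text
time: 4.53
position: [0.4412, -0.138, 0.0533]
tool_rot: [0.138, 0.99, 0.0, -0.0]
ft_force: [0.8, -1.5, 5.4]
grip_width: 0.0008
grip_force: 2.3
```

Call:
arm_command --delta_rot '[[0, 0, 0], [0, 0, 0], [0, 0, 0]]' --delta_pos '[[0, 0, 0.001], [0, 0, 0.002], [0, 0, 0.002]]' --gripper '[1, 1, 1]'

```text
time: 4.78
position: [0.4414, -0.1381, 0.0526]
tool_rot: [0.138, 0.99, -0.0, 0.0]
ft_force: [-0.6, 0.5, 14.2]
grip_width: 0.0004
grip_force: 6.6
```

```bash
python3 - <<'E'
from h import *
a=[]
for n,u,v in(('side',285,165),('top',340,210)):
    c=snap((n,n[0]+'2')); a.append(cv2.resize(c['pixels'][v-75:v+75,u-90:u+90],None,fx=2.2,fy=2.2))
cv2.imwrite('pics/c2.png',np.hstack(a))
E
python3 d.py
```

```text
4.8833 [ 0.4414 -0.1381  0.0526] [-0.4  1.3 13.4] 0.0005284788791077842 ydeg 74.11 q [-0.55  0.62  1.97 -0.    0.55 -1.84]
```

View pics/c2.png

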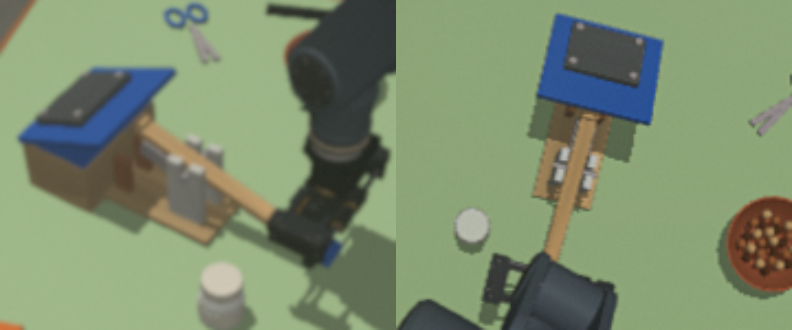

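The flap is open, with its lip raised (side crop (175,70) to (85,160)). The lever is in its cradle and held at the stop with 13 N, and the jar and bowl haven't moved.

```bash
python3 -c "
from h import *
print(robot.hand_in())"
```

```text
the job is handed in; nothing more can be done
None
```

The job is handed in: the blue lever is held fully down at its stop with about 13 N, and the blue flap is open. It took about 5 s of the 32 s allowed.

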